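Take the left-hand nut off the vegetable slicer

TASK

The cutting disc of the vegetable slicer has to come out for washing. Unscrew the black bar-shaped nut at its centre: it has a left-hand thread, so turn it clockwise seen from above until the bar lies along the oblong hub under it, where it comes free; then lift it out and put it down in the shallow metal tray without dropping it. Leave the loose round knob where it is.

Things in the scene. Friction and masses are not known exactly. Their poses are not given: they have to be found in the camera images.
- nut: Left-hand nut, 140 g. Black bar grip 60 mm long (x), 16 mm wide (y), top 42 mm above the origin, on a 48 mm round flange 6 mm thick. Origin: centre of the flange's underside, z up. Hidden below: a 16 mm stem with a cross lug 34 x 10 mm parallel to the bar, its foot 17 mm under the origin. Starts locked, bar 69 to 80 degrees anticlockwise (from above) of the hub's length; cannot lift then.
- hub_end (a point): Slicer, fixed: aluminium dish 210 mm across, rim 58 mm high, two ears; in its middle an oblong metal hub 84 (x) x 50 mm (y), top 85 mm above the bench. This point: middle of one end of the hub's top; hub centre, the nut's axis, is 42 mm along -x. Coarse thread: nut turned clockwise till its bar lies along x (+-12 deg) comes free, lifts out in 20 mm. Turns easily, no rise; jams the other way.
- tray: Shallow open aluminium tray, 150 mm (x) by 180 mm (y), 25 mm high, walls and floor 3 mm thick, 0.7 kg, standing loose on the bench. Origin: centre of its underside.
- spare_knob: A loose round black knob standing on the bench, 42 mm across, 26 mm high with an 8 mm high steel boss of 20 mm diameter on top. Not to be used. Origin: centre of its underside.
There are look-alikes about, which are no part of the job. Leave any white or yellow look-alike of the nut alone.

How it is judged:
By the outcome, as a careful person would: the job done as asked, in the order asked, and still so for the second after the job is handed in, with the robot touching nothing.
It also fails if it takes over 48 s, if anything falls off the work surface, if the arm or the gripper's body presses on something with over 40 N, if the wrist force passes 120 N, or if a joint passes its speed limit or range.

ROBOT

A 6-joint arm with a two-finger parallel gripper is mounted at the origin on the work surface. World frame = base frame: x ahead of the robot, y to its left, z up, the work surface at z = 0. Lengths are in m, angles in rad, forces in N, time in s.
With the tool pointing down it reaches from about 0.25 to 0.725 m from the base axis. Payload 4 kg.
Tool frame: the origin (TCP) lies midway between the tips of the shut fingers; the grasp point (between the pads) lies 19 mm behind it (tcp_to_grasp is the distance from the TCP to the grasp point, in m); z points along the fingers, y is the line along which they close (so a half turn about z gives the same grasp; the last joint's range is limited). The gripper opens to 85 mm and grips with 20 to 120 N. Pads are 22 mm wide; open, the fingers measure 114 mm over their backs; the gripper's body (76 mm by 85 mm) begins 54 mm behind the grasp point. The pads swing forward as they close: fully open they stand 13 mm farther back than shut.
Start: joints at [1.336, 0.241, 0.005, 1.335, 0, 1.571], TCP at [0.116, 0.486, 0.231] pointing down, gripper open.
Joint ranges: [-2.72, 2.72], [-1.05, 1.87], [-1.09, 1.28], [-1.99, 2.15], [-1.42, 1.44], [-3.14, 3.14]. Speed limits (rad/s): [2.79, 2.79, 3.14, 3.14, 3.14, 3.14].

INTERFACE

Orientations are given as a rotation vector (axis times angle).
In Python, from workcell import observe, snapshot, sign_off, tcp_to_grasp gives the robot as it stands.
- The arm moves only by the tool jog_arm, never from a script. Its argument "commands" is a list of rows, each an object with "xyz": the shift along the tool's x, y, z in m, a list of three; "roll": the turn about the tool's z in degrees. In form: [{"xyz": [tx, ty, tz], "roll": roll}, ...]. A call has exactly 8 rows; each row shifts and turns the commanded pose from where the row before left it, along the tool's axes as they then stand; what a row does not reach is not made up. A row lasts 1/8 s, in which the tool goes at most 62.5 mm and 10.7 degrees, less where a joint would pass 70% of its speed; a pose out of reach is approached as far as the arm can. A call is refused whole if a number of a shift passes 0.0625 or a number of a turn 10.7, either way. A call with a gripper value outside its range is refused whole. "grip" is the closure, from 0 (fully open) to 1 (shut), set as the call begins (left out, the last holds). The fingers move at their own pace and stop on an object; "force" is the grip in N (left out, the last holds). Time passes only in rows, so rows that do not move let the fingers close, or fill a call up. It gives the time, the measured TCP pose, the force, the opening and the grip force at its end, in the units of the state.
- observe(): the state, without advancing time (a new reading comes with each control period).
- snapshot(name): name is "scene" or "top" or "wrist"; returns a dict with "frame" (480x640x3 uint8, blue, green, red), "depth" (480x640 float32, m along the optical axis (not along the pixel's ray), 0 where there is no reading), "intrinsics" (3x3 intrinsics, pixels), "rvec" (rotation vector, rad) and "tvec" (3), from world to camera coordinates, as OpenCV has them. Camera axes: x right, y down, z forward; pixel columns grow to the right and rows downward; lengths in m; the calibration is good to about 2 mm. A picture is of the moment at which its call begins.
- sign_off(): hands the job in; it is judged then, once.
The state is a dict: "time_s": time; "joint_pos": joint angles; "dq": joint speeds; "tau": joint torques, N m; "tool_pos": TCP position; "ee_rot": TCP orientation; "force": force on the tool from outside, world axes, zero at the start; "torque": the same for the moment, N m; "width": opening from 0.0 (shut) to 1.0 (fully open); "finger_force": force on a finger pad.
Only numpy, scipy, OpenCV 4.12 (cv2) and the standard library are available. Lean on these libraries where they do the work, as an engineer would, in place of code of your own. Each camera call takes 0.05 s, during which the arm holds its last target. There are 200 camera calls.

## Working session

There is one attempt and no reset: what is moved stays moved. The work goes in short steps, Python scripts to look and compute and a tool call to move; the robot and the scene stay as the last step left them, time stands still between calls to the robot, and variables do not carry over. Pictures are saved under pics/ and viewed, at most 10 in all, crops included, and the job is handed in when it is done.

Besides the shell and the picture viewer there is one more tool, called after "Request:" as name([rows], argument=value, ...), one row to a line, values as JSON. jog_arm: Moves the arm, as the interface text tells. Its arguments: {"type":"object","properties":{"commands":{"type":"array"},"grip":{"type":"number"},"force":{"type":"number"}},"required":["commands"]}

```bash
mkdir -p pics; cat > h.py <<'E'
import numpy as np,cv2
from workcell import observe,snapshot,sign_off,tcp_to_grasp
def snap(n):
    s=snapshot(n); np.savez(f'{n}.npz',**s); return s
def load(n): return dict(np.load(f'{n}.npz'))
def world(s):
    K=s['intrinsics'];R=cv2.Rodrigues(s['rvec'])[0];d=s['depth']
    v,u=np.mgrid[:480,:640]
    p=np.stack([(u-K[0,2])/K[0,0]*d,(v-K[1,2])/K[1,1]*d,d],-1)
    return (p-s['tvec'].ravel())@R
E
python3 - <<'E'
from h import *
for n in('top','scene'):
    s=snap(n); cv2.imwrite(f'pics/{n}0.png',s['frame'])
o=observe();print(o,tcp_to_grasp)
E
```

```text
{'time_s': 0.1, 'joint_pos': array([ 1.33599479e+00,  2.41354489e-01,  3.86270613e-03,  1.33523057e+00,
       -1.01161490e-05,  1.57078751e+00]), 'dq': array([-2.87860928e-04, -1.43280730e-03,  2.97830624e-03, -7.96368352e-05,
        2.33455701e-03, -1.33296822e-03]), 'tau': array([-2.13470648e-04, -3.73138440e+01,  2.53009558e+01,  1.08710220e-02,
        4.07822699e-05, -1.54462128e-06]), 'tool_pos': array([0.11619386, 0.48571891, 0.23049502]), 'ee_rot': array([-3.67939525e-01, -3.11975344e+00,  3.00622834e-03]), 'force': array([0.06993046, 0.31792229, 0.65841132]), 'torque': array([ 0.05071515, -0.03238311, -0.04285042]), 'finger_force': 0.0, 'width': 1.000655616837384} 0.0187
```

View pics/top0.png

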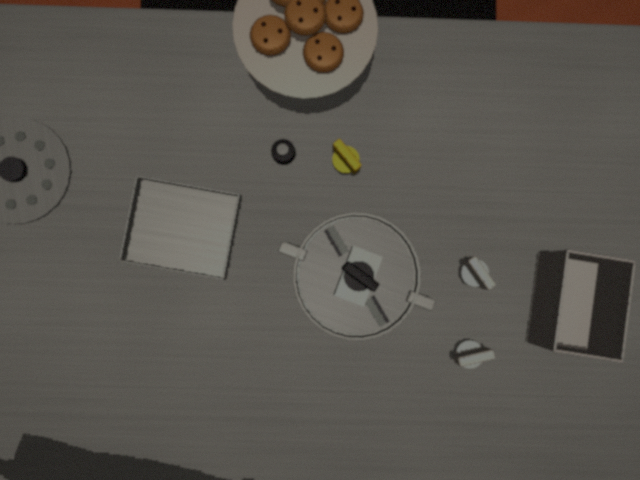

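View pics/scene0.png

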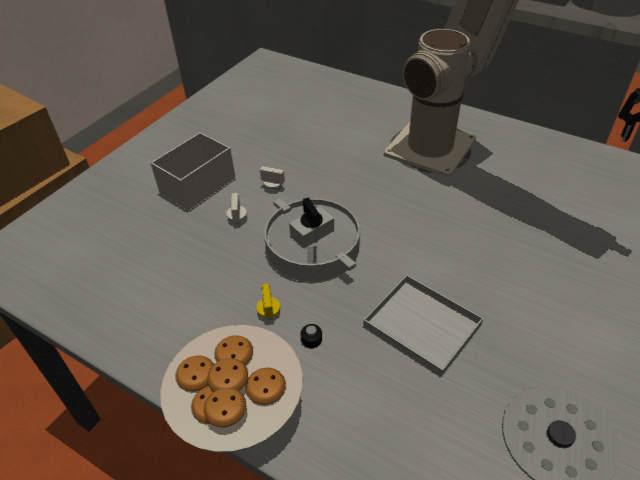

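The top view shows the black bar nut on the hub at (360,276) and the tray at (182,228). The spare knob is at (283,151). The look-alikes are yellow at (346,158) and white at (477,273) and (472,353). The only black bar standing on the slicer's hub is at (360,276), so that is the nut. I'll confirm it with a crop and measure.

```bash
python3 - <<'E'
from h import *
s=load('top');P=world(s)
cv2.imwrite('pics/crop.png',cv2.resize(s['frame'][205:345,285:435],None,fx=4,fy=4,interpolation=cv2.INTER_CUBIC))
print('centre',P[276,360], 'table',P[400,300])
def rect(m,name):
    q=P[m][:,:2]; r=cv2.minAreaRect((q*1000).astype(np.float32)); 
    b=cv2.boxPoints(r); e=[b[1]-b[0],b[2]-b[1]]; e=max(e,key=np.linalg.norm)
    print(name,len(q),np.round(r[0],1),np.round(r[1],1),'long ang',round(np.degrees(np.arctan2(e[1],e[0]))%180,1),'z',np.median(P[m][:,2]), 'mean',q.mean(0)*1000)
v,u=np.mgrid[:480,:640]
near=(np.hypot(u-360,v-276)<36)
z=P[...,2]
rect(near&(z>.115)&(z<.14),'bar')
rect(near&(z>.075)&(z<.14),'hub+')
rect(near&(z>.078)&(z<.089),'hubtop')
t=(u>115)&(u<245)&(v>170)&(v<285)
rect(t&(z>.018)&(z<.035),'tray rim'); rect(t&(z>.0015)&(z<.035),'tray all')
k=np.hypot(u-283,v-151)<18
rect(k&(z>.015),'knob')
print(np.histogram(z[near],bins=np.arange(-.01,.14,.01)))
E
```

```text
centre [ 0.48192826 -0.07496574  0.12540421] table [ 0.2642614   0.01143929 -0.00243778]
bar 429 [482.2 -75.8] [60. 16.] long ang 55.1 z 0.12506692686726453 mean [482.36075313 -75.38003188]
hub+ 1782 [482.5 -75.5] [59.6 84. ] long ang 160.3 z 0.08572330959887345 mean [482.01584315 -75.17625725]
hubtop 1075 [482.3 -75.9] [50.1 84. ] long ang 160.3 z 0.0837819161943094 mean [481.71619474 -75.30092323]
tray rim 825 [556.4 225.7] [181.6 150. ] long ang 81.4 z 0.022919537724818126 mean [558.57172182 228.97722483]
tray all 5499 [557.3 229.4] [198.  222.6] long ang 91.7 z 0.002882939908029811 mean [559.06019327 229.5021733 ]
knob 470 [599.1  36.7] [232.7  41. ] long ang 10.2 z 0.024864322960202516 mean [691.38888533  53.09104722]
(array([   0,    0,    0,    0,    1, 2209,   19,   13,   18, 1194,  128,
         13,   10,  425,    0]), array([-0.01,  0.  ,  0.01,  0.02,  0.03,  0.04,  0.05,  0.06,  0.07,
        0.08,  0.09,  0.1 ,  0.11,  0.12,  0.13,  0.14]))
```

View pics/crop.png

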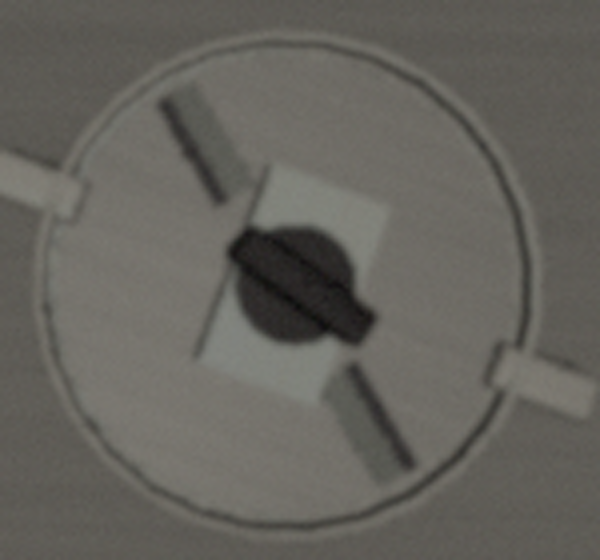

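The crop confirms it: a black bar on a round black flange sits on the slicer's oblong hub. The bar lies at 55.1° and the hub at -19.7°, so the bar is 74.8° anticlockwise of the hub, which matches the description. I'll go there and turn the tool so its y axis is at 145.1°, which leaves joint 6 room for the clockwise turn.

```bash
cat >> h.py <<'E'
def plan(xyz,yang=None):
    o=observe();R=cv2.Rodrigues(o['ee_rot'])[0]
    ya=np.degrees(np.arctan2(R[1,1],R[0,1]))
    print('t',round(o['time_s'],2),'pos',np.round(o['tool_pos'],4),'yang',round(ya,1),'zax',np.round(R[:,2],3),'q',np.round(o['joint_pos'],2))
    print('tool delta mm',np.round(1000*R.T@(np.array(xyz)-o['tool_pos']),1),'roll(cw+)',None if yang is None else round((ya-yang+180)%360-180,1))
E
python3 -c "
from h import *
plan([.4823,-.0757,.2],145.1)"
```

```text
t 0.1 pos [0.1162 0.4857 0.2305] yang 76.5 zax [-0.    -0.002 -1.   ] q [ 1.34  0.24  0.    1.34 -0.    1.57]
tool delta mm [-486.7 -460.8   31.4] roll(cw+) -68.6
```

Request:
jog_arm([
  {"xyz": [-0.04,-0.038,0],"roll": 0},
  {"xyz": [-0.04,-0.038,0],"roll": 0},
  {"xyz": [-0.04,-0.038,0],"roll": 0},
  {"xyz": [-0.04,-0.038,0],"roll": 0},
  {"xyz": [-0.04,-0.038,0],"roll": 0},
  {"xyz": [-0.04,-0.038,0],"roll": 0},
  {"xyz": [-0.04,-0.038,0],"roll": 0},
  {"xyz": [-0.04,-0.038,0],"roll": 0},
], grip=0, force=50)

```text
time_s: 1.1
tool_pos: [0.3573, 0.1145, 0.2312]
ee_rot: [0.368, 3.12, 0.0]
force: [1.1, 0.8, 0.5]
width: 0.998
finger_force: 0.0
```

Request:
jog_arm([
  {"xyz": [-0.04,-0.038,0],"roll": 0},
  {"xyz": [-0.04,-0.038,0],"roll": 0},
  {"xyz": [-0.04,-0.038,0],"roll": 0},
  {"xyz": [0,0,0.01],"roll": -10},
  {"xyz": [0,0,0.01],"roll": -10},
  {"xyz": [0,0,0.01],"roll": -10},
  {"xyz": [0,0,0],"roll": -10},
  {"xyz": [0,0,0],"roll": -10},
])

```text
time_s: 2.1
tool_pos: [0.4465, -0.0226, 0.2006]
ee_rot: [0.993, -2.979, -0.001]
force: [-0.0, -0.0, -0.1]
width: 1.001
finger_force: 0.0
```

```bash
python3 -c "
from h import *
plan([.4823,-.0757,.17],145.1)"
```

```text
t 2.1 pos [ 0.4465 -0.0226  0.2006] yang 126.9 zax [-0.002  0.    -1.   ] q [-0.05  0.15 -0.18  1.23  0.   -0.69]
tool delta mm [  3.1 -64.   30.6] roll(cw+) -18.2
```

Request:
jog_arm([
  {"xyz": [0.0015,-0.032,0.015],"roll": 0},
  {"xyz": [0.0015,-0.032,0.015],"roll": 0},
  {"xyz": [0,0,0],"roll": -9.2},
  {"xyz": [0,0,0],"roll": -9.2},
  {"xyz": [0,0,0],"roll": 0},
  {"xyz": [0,0,0],"roll": 0},
  {"xyz": [0,0,0],"roll": 0},
  {"xyz": [0,0,0],"roll": 0},
])

```text
time_s: 3.1
tool_pos: [0.4827, -0.0757, 0.1714]
ee_rot: [-1.449, 2.788, -0.0]
force: [-0.3, 0.5, 0.2]
width: 1.001
finger_force: 0.0
```

```bash
python3 - <<'E'
from h import *
plan([.4823,-.0757,.094],145.1)
s=snap('wrist');P=world(s);z=P[...,2]
cv2.imwrite('pics/w1.png',s['frame'])
m=(z>.115)&(z<.133)&(np.hypot(P[...,0]-.482,P[...,1]+.076)<.045)
r=cv2.minAreaRect((P[m][:,:2]*1000).astype(np.float32)); print(r,m.sum(),np.median(z[m]))
E
```

```text
t 3.1 pos [ 0.4827 -0.0757  0.1714] yang 144.9 zax [ 0. -0. -1.] q [-0.16  0.25 -0.14  1.18  0.   -1.11]
tool delta mm [ 0.2  0.3 77.4] roll(cw+) -0.2
((482.17572021484375, -75.06159973144531), (59.466915130615234, 16.01919174194336), 55.23011779785156) 2585 0.12721151858750732
```

View pics/w1.png

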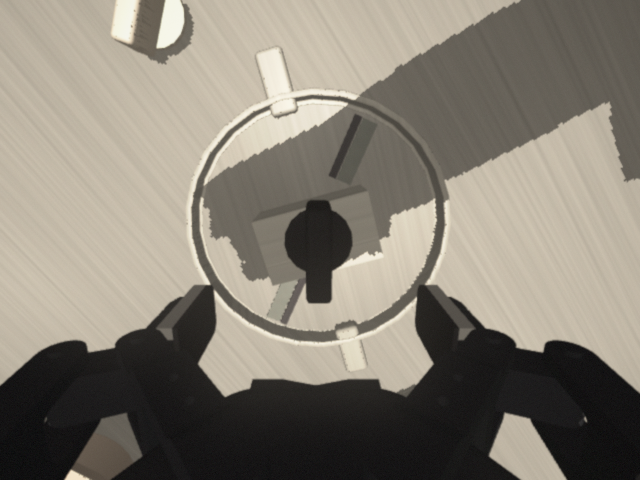

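The wrist view shows the nut at (318,240), aligned and centred between the fingers. I'll go down 77 mm, with the grip point about 28 mm above the nut's origin, and then close.

Request:
jog_arm([
  {"xyz": [0,0,0.02],"roll": 0},
  {"xyz": [0,0,0.02],"roll": 0},
  {"xyz": [0,0,0.02],"roll": 0},
  {"xyz": [0,0,0.011],"roll": 0},
  {"xyz": [0,0,0.006],"roll": 0},
  {"xyz": [0,0,0],"roll": 0},
  {"xyz": [0,0,0],"roll": 0},
  {"xyz": [0,0,0],"roll": 0},
])

```text
time_s: 4.15
tool_pos: [0.4832, -0.0759, 0.0949]
ee_rot: [-1.449, 2.786, -0.001]
force: [0.0, 0.7, 0.5]
width: 0.999
finger_force: 0.0
```

Request:
jog_arm([
  {"xyz": [0,0,0],"roll": 0},
  {"xyz": [0,0,0],"roll": 0},
  {"xyz": [0,0,0],"roll": 0},
  {"xyz": [0,0,0],"roll": 0},
  {"xyz": [0,0,0],"roll": 0},
  {"xyz": [0,0,0],"roll": 0},
  {"xyz": [0,0,0],"roll": 0},
  {"xyz": [0,0,0],"roll": 0},
], grip=1, force=50)

```text
time_s: 5.15
tool_pos: [0.4828, -0.0758, 0.0944]
ee_rot: [-1.449, 2.787, -0.0]
force: [0.1, 0.8, 1.6]
width: 0.179
finger_force: 49.1
```

Request:
jog_arm([
  {"xyz": [0,0,0],"roll": 4},
  {"xyz": [0,0,0],"roll": 8},
  {"xyz": [0,0,0],"roll": 8},
  {"xyz": [0,0,0],"roll": 8},
  {"xyz": [0,0,0],"roll": 8},
  {"xyz": [0,0,0],"roll": 8},
  {"xyz": [0,0,0],"roll": 8},
  {"xyz": [0,0,0],"roll": 8},
])

```text
time_s: 6.15
tool_pos: [0.4828, -0.0758, 0.0944]
ee_rot: [0.146, 3.138, -0.0]
force: [-0.0, -1.0, 1.9]
width: 0.178
finger_force: 49.2
```

```bash
python3 -c "
from h import *
plan([.4823,-.0757,.094],70.3);o=observe();print(o['force'],o['torque'],o['width'])"
```

```text
t 6.15 pos [ 0.4828 -0.0758  0.0944] yang 84.7 zax [ 0. -0. -1.] q [-0.16  0.32 -0.26  0.99 -0.   -0.06]
tool delta mm [0.5 0.1 0.4] roll(cw+) 14.4
[-0.03608374 -1.04594074  1.94983263] [-0.0202161  -0.02774071  0.02440905] 0.17809237711156353
```

Request:
jog_arm([
  {"xyz": [0,0,0],"roll": 8},
  {"xyz": [0,0,0],"roll": 6.5},
  {"xyz": [0,0,0],"roll": 0},
  {"xyz": [0,0,0],"roll": 0},
  {"xyz": [0,0,0],"roll": 0},
  {"xyz": [0,0,0],"roll": 0},
  {"xyz": [0,0,-0.002],"roll": 0},
  {"xyz": [0,0,-0.003],"roll": 0},
])

```text
time_s: 7.15
tool_pos: [0.482, -0.0757, 0.0988]
ee_rot: [-0.533, -3.094, 0.0]
force: [0.1, -0.0, -1.8]
width: 0.179
finger_force: 48.9
```

```bash
python3 -c "
from h import *
plan([.4823,-.0757,.094],70.3);o=observe();print(o['force'],o['torque'],o['width'])"
```

```text
t 7.15 pos [ 0.482  -0.0757  0.0988] yang 70.5 zax [-0.002  0.    -1.   ] q [-0.16  0.32 -0.25  1.   -0.    0.19]
tool delta mm [-0.3  0.1  4.8] roll(cw+) 0.2
[ 0.10799487 -0.01845051 -1.80814311] [ 0.00818616 -0.02766263  0.05617346] 0.17868853236984175
```

The force reads only the nut's weight, so it's free. I'll lift it clear.

Request:
jog_arm([
  {"xyz": [0,0,-0.005],"roll": 0},
  {"xyz": [0,0,-0.01],"roll": 0},
  {"xyz": [0,0,-0.01],"roll": 0},
  {"xyz": [0,0,-0.015],"roll": 0},
  {"xyz": [0,0,-0.015],"roll": 0},
  {"xyz": [0,0,-0.015],"roll": 0},
  {"xyz": [0,0,-0.01],"roll": 0},
  {"xyz": [0,0,0],"roll": 0},
])

```text
time_s: 8.15
tool_pos: [0.4834, -0.0759, 0.1804]
ee_rot: [0.533, 3.094, 0.0]
force: [0.0, 0.4, -1.8]
width: 0.181
finger_force: 48.9
```

```bash
python3 - <<'E'
from h import *
s=snap('top');P=world(s);z=P[...,2]
m=(z>.018)&(z<.03)&(np.hypot(P[...,0]-.556,P[...,1]-.226)<.125)
print(cv2.minAreaRect((P[m][:,:2]*1000).astype(np.float32)))
plan([.556,.226,.178],70.3);o=observe();print(o['force'],o['width'])
c=s['frame'][190:350,270:450]; w=snap('wrist')['frame']
cv2.imwrite('pics/l.png',np.hstack([cv2.resize(c,(400,356)),cv2.resize(w,(400,356))]))
E
```

```text
((556.41796875, 225.38865661621094), (180.95677185058594, 150.384765625), 81.35538482666016)
t 8.2 pos [ 0.4828 -0.0758  0.1795] yang 70.4 zax [ 0.001 -0.    -1.   ] q [-0.16  0.25 -0.12  1.2  -0.    0.19]
tool delta mm [ 32.1 308.9   1.5] roll(cw+) 0.1
[ 0.11608404  0.48765024 -1.40297919] 0.1754011879773405
```

View pics/l.png

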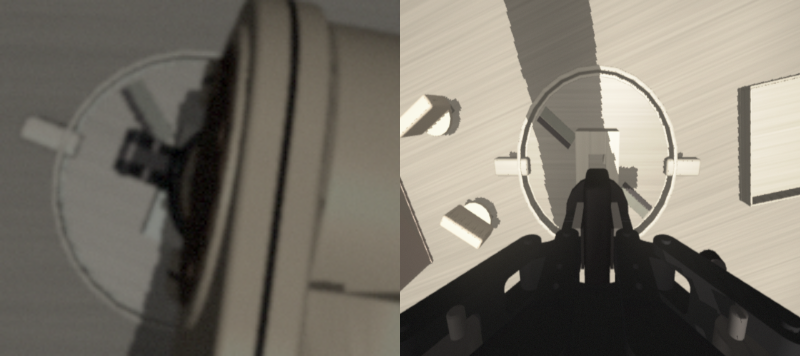

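The wrist view shows the nut gripped between the fingers, out of the hub. Next I carry it over the tray.

Request:
jog_arm([
  {"xyz": [0.002,0.02,0],"roll": 0},
  {"xyz": [0.004,0.04,0],"roll": 0},
  {"xyz": [0.005,0.045,0],"roll": 0},
  {"xyz": [0.005,0.05,0],"roll": 0},
  {"xyz": [0.005,0.05,0],"roll": 0},
  {"xyz": [0.005,0.045,0],"roll": 0},
  {"xyz": [0.004,0.04,0],"roll": 0},
  {"xyz": [0.002,0.019,0],"roll": 0},
])

```text
time_s: 9.25
tool_pos: [0.5556, 0.2279, 0.178]
ee_rot: [-0.53, -3.095, 0.002]
force: [-1.5, -0.4, -2.0]
width: 0.179
finger_force: 49.1
```

Request:
jog_arm([
  {"xyz": [0,0,0],"roll": 0},
  {"xyz": [0,0,0.01],"roll": 0},
  {"xyz": [0,0,0.02],"roll": 0},
  {"xyz": [0,0,0.03],"roll": 0},
  {"xyz": [0,0,0.03],"roll": 0},
  {"xyz": [0,0,0.025],"roll": 0},
  {"xyz": [0,0,0.015],"roll": 0},
  {"xyz": [0,0,0],"roll": 0},
])

```text
time_s: 10.25
tool_pos: [0.5549, 0.2247, 0.048]
ee_rot: [-0.535, -3.093, 0.003]
force: [-0.7, 0.4, -1.2]
width: 0.18
finger_force: 49.0
```

```bash
python3 -c "
from h import *
plan([.556,.226,.0294]);o=observe();print(o['force'],o['width'])"
```

```text
t 10.25 pos [0.5549 0.2247 0.048 ] yang 70.4 zax [-0.003 -0.001 -1.   ] q [ 0.38  0.57  0.    1.01 -0.    0.73]
tool delta mm [-0.6  1.7 18.6] roll(cw+) None
[-0.67084875  0.40655838 -1.24626339] 0.18039156308854223
```

Request:
jog_arm([
  {"xyz": [0,0,0.007],"roll": 0},
  {"xyz": [0,0,0.004],"roll": 0},
  {"xyz": [0,0,0.002],"roll": 0},
  {"xyz": [0,0,0.002],"roll": 0},
  {"xyz": [0,0,0.001],"roll": 0},
  {"xyz": [0,0,0],"roll": 0},
  {"xyz": [0,0,0],"roll": 0},
  {"xyz": [0,0,0],"roll": 0},
])

```text
time_s: 11.25
tool_pos: [0.556, 0.2261, 0.0334]
ee_rot: [0.533, 3.096, 0.0]
force: [-0.3, 0.3, -1.6]
width: 0.179
finger_force: 49.0
```

Request:
jog_arm([
  {"xyz": [0,0,0.0005],"roll": 0},
  {"xyz": [0,0,0.0005],"roll": 0},
  {"xyz": [0,0,0.0005],"roll": 0},
  {"xyz": [0,0,0.0005],"roll": 0},
  {"xyz": [0,0,0],"roll": 0},
  {"xyz": [0,0,0],"roll": 0},
  {"xyz": [0,0,0],"roll": 0},
  {"xyz": [0,0,0],"roll": 0},
])

```text
time_s: 12.25
tool_pos: [0.556, 0.2261, 0.0313]
ee_rot: [0.533, 3.096, 0.0]
force: [0.8, 0.7, -1.9]
width: 0.18
finger_force: 49.0
```

Request:
jog_arm([
  {"xyz": [0,0,0.0004],"roll": 0},
  {"xyz": [0,0,0.0004],"roll": 0},
  {"xyz": [0,0,0.0004],"roll": 0},
  {"xyz": [0,0,0.0004],"roll": 0},
  {"xyz": [0,0,0],"roll": 0},
  {"xyz": [0,0,0],"roll": 0},
  {"xyz": [0,0,0],"roll": 0},
  {"xyz": [0,0,0],"roll": 0},
])

```text
time_s: 13.25
tool_pos: [0.556, 0.2261, 0.0297]
ee_rot: [0.533, 3.096, -0.0]
force: [0.0, 0.4, -1.5]
width: 0.183
finger_force: 49.0
```

Request:
jog_arm([
  {"xyz": [0,0,0.0003],"roll": 0},
  {"xyz": [0,0,0.0003],"roll": 0},
  {"xyz": [0,0,0.0003],"roll": 0},
  {"xyz": [0,0,0],"roll": 0},
  {"xyz": [0,0,0],"roll": 0},
  {"xyz": [0,0,0],"roll": 0},
  {"xyz": [0,0,0],"roll": 0},
  {"xyz": [0,0,0],"roll": 0},
])

```text
time_s: 14.25
tool_pos: [0.5561, 0.2261, 0.0294]
ee_rot: [0.533, 3.096, 0.0]
force: [-1.9, -0.8, 5.1]
width: 0.18
finger_force: 50.0
```

It's standing on the tray floor: the force changed by about 6.5 N at the expected height. I'll release gently.

Request:
jog_arm([
  {"xyz": [0,0,-0.0003],"roll": 0},
  {"xyz": [0,0,0],"roll": 0},
  {"xyz": [0,0,0],"roll": 0},
  {"xyz": [0,0,0],"roll": 0},
  {"xyz": [0,0,0],"roll": 0},
  {"xyz": [0,0,0],"roll": 0},
  {"xyz": [0,0,0],"roll": 0},
  {"xyz": [0,0,0],"roll": 0},
], force=20)

```text
time_s: 15.25
tool_pos: [0.5561, 0.2261, 0.0294]
ee_rot: [0.533, 3.096, 0.0]
force: [-2.5, 0.1, 5.2]
width: 0.18
finger_force: 49.9
```

Request:
jog_arm([
  {"xyz": [0,0,0],"roll": 0},
  {"xyz": [0,0,0],"roll": 0},
  {"xyz": [0,0,0],"roll": 0},
  {"xyz": [0,0,0],"roll": 0},
  {"xyz": [0,0,0],"roll": 0},
  {"xyz": [0,0,0],"roll": 0},
  {"xyz": [0,0,0],"roll": 0},
  {"xyz": [0,0,0],"roll": 0},
], grip=0.5)

```text
time_s: 16.25
tool_pos: [0.556, 0.2261, 0.0291]
ee_rot: [0.533, 3.096, 0.0]
force: [0.2, 0.1, 0.1]
width: 0.499
finger_force: 0.0
```

Request:
jog_arm([
  {"xyz": [0,0,-0.005],"roll": 0},
  {"xyz": [0,0,-0.01],"roll": 0},
  {"xyz": [0,0,-0.015],"roll": 0},
  {"xyz": [0,0,-0.02],"roll": 0},
  {"xyz": [0,0,-0.025],"roll": 0},
  {"xyz": [0,0,-0.025],"roll": 0},
  {"xyz": [0,0,-0.02],"roll": 0},
  {"xyz": [0,0,0],"roll": 0},
])

```text
time_s: 17.25
tool_pos: [0.5576, 0.2268, 0.1523]
ee_rot: [0.533, 3.091, 0.005]
force: [0.3, -0.5, -0.8]
width: 0.5
finger_force: 0.0
```

```bash
python3 - <<'E'
from h import *
o=observe();print(o['time_s'],o['tool_pos'],o['force'],o['width'])
a=snap('scene')['frame'];w=snap('wrist')['frame']
cv2.imwrite('pics/end.png',np.hstack([cv2.resize(a[220:400,330:510],(400,400)),cv2.resize(w,(400,400))]))
E
```

```text
17.25 [0.55759796 0.22675167 0.15228331] [ 0.32512776 -0.48787995 -0.76747685] 0.49979721220607787
```

View pics/end.png

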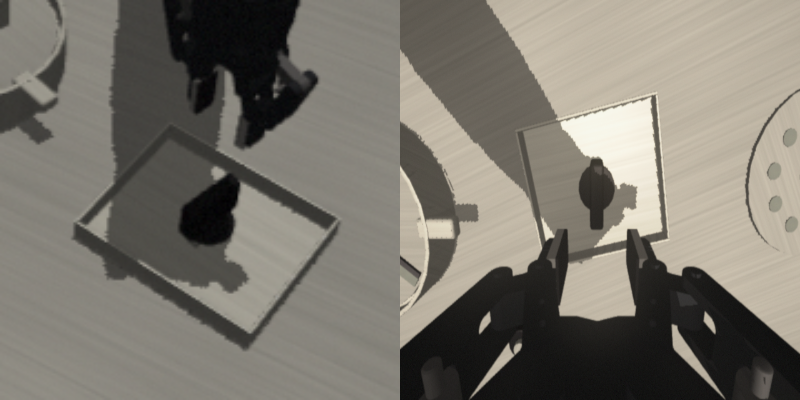

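The nut is in the middle of the tray (right half, about (597,190)) and the gripper is clear, so I'm handing in.

```bash
python3 -c "
from h import *
print(sign_off())"
```

```text
the job is handed in; nothing more can be done
None
```

I unscrewed the nut clockwise about 75°, lifted it out of the hub, set it down in the tray and handed the job in at about 17 s, with the gripper clear and the loose knob left alone.

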